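# Pin the part and find the socket for the clamp nut

### The job

At the measuring bench, first stand the loose steel pin upright in the open bore of the fixture plate, all the way down, and let go of it. Then try the two sockets on the nut of the strap clamp to find the one that fits its size, neither too small nor loose, and finish still gripping that socket while it sits upright and fully down over the nut, on its washer. The socket that does not fit must end up standing on the mat; leave the ring gauge, the mouse and the wooden case where they are.

Things in the scene. Friction and masses are not known exactly. Their poses are not given: they have to be found in the camera images.
- pin_mid (a point): Loose plain steel pin standing upright on the mat at the start, 18 mm diameter, 75 mm long, foot bevelled 2 mm, about 150 g. This point is its centre, half-way up (37.5 mm above its foot); z is its axis.
- bore (a point): Centre of the mouth of the one open bore in the steel fixture plate, level with its top, 22 mm above the table. Bore vertical, 19.5 mm wide with a 1.5 mm bevel, 16 mm deep: the pin's centre ends 21.5 mm above this point. The clamped aluminium part (16 mm high above the plate, 56 mm wide along x) begins 10 mm from the bore's axis on the +y side. Axes: +y runs along the plate to the nut, z up.
- nut_place (a point): Top of the clamp's strap, under the washer of the nut to be fitted, 50 mm above the table, 132 mm from the bore along the fixture's +y. The strap is flat, 48 mm wide (x); only the nut with washer and stud end, 20 mm high, stands above it. The nut does not turn. Too small a socket stops 14 mm or more above the washer; too large a one goes down but is loose: the smallest that goes down fits.
- mat_top (a point): Centre of the top of the grey mat, 190 mm (x) by 240 mm (y), 4 mm thick, fixed. The two sockets stand side by side along its y axis, 90 to 140 mm apart, on its +x half; the pin stands about 45 mm to the -x side.
- socket_small_mid (a point): One of two steel sockets standing open end down on the mat, told apart by size. Point on its axis, half-way up, 25 mm above its foot. 50 mm tall, round, 29 mm diameter. Hexagon bore in the foot 26 mm deep, 20.5 mm across flats, for a 19 mm nut (1.5 mm play); two bore corners lie on its x axis. Black 12.7 mm square hole on top, sides along its x and y, within 30 degrees of the mat's x and y. About 120 g.
- socket_large_mid (a point): One of two steel sockets standing open end down on the mat, told apart by size. Point on its axis, half-way up, 25 mm above its foot. 50 mm tall, round, 35 mm diameter. Hexagon bore in the foot 26 mm deep, 25.5 mm across flats, for a 24 mm nut (1.5 mm play); two bore corners lie on its x axis. Black 12.7 mm square hole on top, sides along its x and y, within 30 degrees of the mat's x and y. About 180 g.
- nut_p_seat (a point): One of two steel clamp nuts with fixed studs: one sits on the strap, at nut_place, the other is a spare on a grey block at the far side. Hexagon 14 mm high, one 19 mm, the other 24 mm across flats; which is which is not told: look or try. This point: on its axis, on top of its washer (44 mm wide, 3 mm thick), where a seated socket's foot rests. Two hexagon corners lie on its x axis. Top edge bevelled 1 mm.
- ring_gauge: Bystander: steel ring gauge, 60 mm outside, 18 mm high, lying near the robot; origin at its underside. Leave alone.
- mouse: Bystander: black computer mouse, 105 x 60 x 32 mm; origin at its underside. Leave alone.
- gauge_case: Bystander: closed wooden gauge case, 70 x 110 x 35 mm; origin at its underside. Leave alone.
- nut_q_seat (a point): The other of the two clamp nuts, described as nut_p_seat; this point likewise lies on its washer.
- pin: The same thing as pin_mid; origin at the centre of its underside.
- socket_small: The same thing as socket_small_mid; origin at the centre of its underside.
- socket_large: The same thing as socket_large_mid; origin at the centre of its underside.

How it is judged (in metres and radians):
On the way, in this order (a step that is already met when the one before it is completed fails the run):
1. the pin stands fully down in the bore, let go of (horizontal distance between pin_mid and bore below 0.003 m and z of pin_mid in the frame of bore between 0.018 and 0.0265 m and angle between pin_mid's own z axis and vertical below 0.08 rad and contact force between the fingers and pin below 0.1 N), for 0.2 s.
2. the socket that fits is held, seated fully down over the clamp nut (((horizontal distance between nut_p_seat and nut_place below 0.02 m and horizontal distance between socket_large_mid and nut_p_seat below 0.003 m and z of socket_large_mid in the frame of nut_p_seat between 0.022 and 0.028 m and angle between socket_large_mid's own z axis and vertical below 0.06 rad and contact force between the fingers and socket_large above 2 N) or (horizontal distance between nut_q_seat and nut_place below 0.02 m and horizontal distance between socket_small_mid and nut_q_seat below 0.003 m and z of socket_small_mid in the frame of nut_q_seat between 0.022 and 0.028 m and angle between socket_small_mid's own z axis and vertical below 0.06 rad and contact force between the fingers and socket_small above 2 N))), for 0.2 s.
At the end, for the whole second after the job is handed in: Pin released in the bore: 3 mm from its axis, foot 11 mm deep, upright to 0.08 rad. The clamp nut's own socket is over it: 3 mm from its axis, foot within 3 mm of the washer, upright to 0.06 rad, at rest, gripped with 2 N or more. The other socket stands upright on the mat (all of step 1 and ((horizontal distance between nut_p_seat and nut_place below 0.02 m and horizontal distance between socket_large_mid and nut_p_seat below 0.003 m and z of socket_large_mid in the frame of nut_p_seat between 0.022 and 0.028 m and angle between socket_large_mid's own z axis and vertical below 0.06 rad and contact force between the fingers and socket_large above 2 N and linear speed of socket_large below 0.02 m/s and angle between socket_small_mid's own z axis and vertical below 0.08 rad and x of socket_small_mid in the frame of mat_top between -0.095 and 0.095 m and y of socket_small_mid in the frame of mat_top between -0.12 and 0.12 m and z of socket_small_mid in the frame of mat_top between 0.02 and 0.028 m) or (horizontal distance between nut_q_seat and nut_place below 0.02 m and horizontal distance between socket_small_mid and nut_q_seat below 0.003 m and z of socket_small_mid in the frame of nut_q_seat between 0.022 and 0.028 m and angle between socket_small_mid's own z axis and vertical below 0.06 rad and contact force between the fingers and socket_small above 2 N and linear speed of socket_small below 0.02 m/s and angle between socket_large_mid's own z axis and vertical below 0.08 rad and x of socket_large_mid in the frame of mat_top between -0.095 and 0.095 m and y of socket_large_mid in the frame of mat_top between -0.12 and 0.12 m and z of socket_large_mid in the frame of mat_top between 0.02 and 0.028 m))); the arm keeps its last pose, push and grip.
It fails at once if a bystander is pushed more than 30 mm (distance of any of ring_gauge, mouse, gauge_case from where it was at the start of the episode above 0.03 m).
It also fails if it takes over 72 s, if anything falls off the work surface, if the arm or the gripper's body presses on something with over 40 N, if the wrist force passes 120 N, or if a joint passes its speed limit or range.

### The arm

A 6-joint arm with a two-finger parallel gripper is mounted at the origin on the work surface. World frame = base frame: x ahead of the robot, y to its left, z up, the work surface at z = 0. Lengths are in m, angles in degrees, forces in N, time in s.
With the tool pointing down it reaches from about 0.4 to 0.825 m from the base axis. Payload 7 kg.
Tool frame: the origin (TCP) lies at the very end of the fingers, on their centre line; the grasp point (between the pads) lies 19 mm behind it (ctrl.hold_point_z is the distance from the TCP to the grasp point, in m); z points along the fingers, y is the line along which they close (so a half turn about z gives the same grasp; the last joint's range is limited). The gripper opens to 88 mm and grips with 3 to 60 N. Pads are 19 mm wide; open, the fingers measure 130 mm over their backs; the gripper's body (78 mm by 193 mm) begins 47 mm behind the grasp point.
Start: joints at [-51.446, 20.546, 0.682, 0, -70.136, -16.507], TCP at [0.253, -0.626, 0.227] pointing down, gripper open.
Joint ranges: [-176.03, 176.03], [-82.01, 121.73], [-58.28, 71.71], [-173.87, 95.51], [-174.79, -0.11], [-173.66, 173.66]. Speed limits (degrees/s): [136.94, 136.94, 172.46, 180, 180, 180].

### API

Orientations are given as [roll, pitch, yaw] about the fixed x, y, z axes, in that order (R = Rz(yaw) Ry(pitch) Rx(roll)).
In Python, from plant import sensors, viewer, workorder, ctrl gives the robot as it stands.
- The arm moves only by the shell command python3 -m pendant 'ROWS'. ROWS is JSON, a list of rows, each a list of 3 entries, a list of its own where there are three numbers: the opening, from -1 (shut) to 1 (fully open), so that 0 is half open, then the shift along the tool's x, y, z in m, then the turn, a rotation vector about the tool's x, y, z in degrees. A call has 1 to 10 rows; each row is the pose to reach, as a shift and turn from the pose commanded when the call began, along the tool's axes at that moment; what a row does not reach only later rows make up. A row lasts 1/12 s, in which the tool goes at most 41.7 mm and 7.16 degrees, less where a joint would pass 70% of its speed; a pose out of reach is approached as far as the arm can. A call with a gripper value outside its range is refused whole. The fingers move at their own pace and stop on an object; the grip force is fixed at half the most. Time passes only in rows, so rows that repeat a pose let the fingers close. It gives the time, the measured TCP pose, the force, the opening and the grip force at its end, in the units of the state.
- sensors.get_obs(): the state, without advancing time (a new reading comes with each control period).
- viewer.snapshot(name): name is "scene" or "top" or "wrist"; returns the picture (480x640x3 uint8, red, green, blue); there is no depth.
- viewer.camera_params(name): a dict with "fx", "fy", "cx", "cy" (pixels), "extrinsics" (4x4, takes a point from world to camera coordinates). Camera axes: x right, y up, looking along -z (the intrinsics and any distortion apply to the point x, -y, -z); pixel columns grow to the right and rows downward; lengths in m; the calibration is good to about 2 mm. A picture is of the moment at which its call begins: read the wrist's pose just before it. camera_params takes no time and is no camera call; for the wrist camera it gives the pose at the moment of the call.
- workorder.close_job(): hands the job in; it is judged then, once.
The state is a dict: "clock": time; "joint_pos": joint angles; "qvel": joint speeds; "tau": joint torques, N m; "tool_pos": TCP position; "orientation": TCP orientation; "force": force on the tool from outside, world axes, zero at the start; "moment": the same for the moment, N m; "opening": finger opening in m; "gripper_force": force on a finger pad.
Only numpy, scipy, OpenCV 4.12 (cv2) and the standard library are available. Lean on these libraries where they do the work, as an engineer would, in place of code of your own. Each camera call takes 0.05 s, during which the arm holds its last target. There are 200 camera calls.

## Working session

There is one attempt and no reset: what is moved stays moved. The work goes in short steps, Python scripts to look and compute and a shell command to move; the robot and the scene stay as the last step left them, time stands still between calls to the robot, and variables do not carry over. Pictures are saved under pics/ and viewed, at most 10 in all, crops included, and the job is handed in when it is done.

```bash
mkdir -p pics; ls; cat > h.py <<'E'
import numpy as np, cv2
from plant import sensors, viewer, workorder, ctrl
def snap(n,f):
    p=viewer.camera_params(n); im=np.asarray(viewer.snapshot(n)); cv2.imwrite('pics/'+f,im[:,:,::-1]); return im,p
def ray(p,u,v):
    E=np.array(p['extrinsics']); R,t=E[:3,:3],E[:3,3]
    d=R.T@np.array([(u-p['cx'])/p['fx'],-(v-p['cy'])/p['fy'],-1.]); return -R.T@t,d
def onz(p,u,v,z):
    o,d=ray(p,u,v); return o+d*(z-o[2])/d[2]
def proj(p,P):
    E=np.array(p['extrinsics']); c=E[:3,:3]@P+E[:3,3]; return np.array([p['cx']+p['fx']*c[0]/-c[2],p['cy']-p['fy']*c[1]/-c[2]])
E
python3 - <<'E'
from h import *
print(sensors.get_obs())
ims=[]
for n in ['top','scene','wrist']:
    im,p=snap(n,n+'0.png'); print(n,{k:np.round(v,4).tolist() for k,v in p.items()})
E
```

```text
pics
{'clock': 0.0, 'joint_pos': array([-5.14462862e+01,  2.05897809e+01,  6.34179564e-01, -1.85990726e-02,
       -7.01343005e+01, -1.65069646e+01]), 'qvel': array([ 0.13587531, -0.08117816, -0.00239448,  0.05278308, -0.06536867,
       -0.07570262]), 'tau': array([ 1.65613937e-04, -5.82705331e+01,  2.93054688e+01,  6.99694991e+00,
        6.84364364e-03, -2.40360650e-04]), 'tool_pos': array([ 0.25316332, -0.62521563,  0.22564921]), 'orientation': array([ 1.79908835e+02, -8.78242183e-03, -1.57959578e+02]), 'force': array([ 0.42762827,  0.24072372, -0.38911767]), 'moment': array([0.01961289, 0.0280451 , 0.0252827 ]), 'gripper_force': 0.0, 'opening': 0.08807891026030525}
top {'fx': 517.7581, 'fy': 517.7581, 'cx': 326.6029, 'cy': 238.3646, 'extrinsics': [[-0.012, -0.9999, -0.0119, -0.0145], [0.997, -0.0129, 0.0757, -0.568], [-0.0759, -0.011, 0.9971, -1.0096], [0.0, 0.0, 0.0, 1.0]]}
scene {'fx': 508.9789, 'fy': 508.9789, 'cx': 324.1723, 'cy': 240.5687, 'extrinsics': [[-0.2305, 0.9731, 0.0066, 0.1541], [-0.8259, -0.1992, 0.5274, 0.439], [0.5145, 0.1161, 0.8496, -1.2111], [0.0, 0.0, 0.0, 1.0]]}
wrist {'fx': 349.5766, 'fy': 349.5766, 'cx': 318.664, 'cy': 242.6625, 'extrinsics': [[-0.3759, 0.9267, 0.0008, 0.6757], [-0.8963, -0.3633, -0.2544, 0.0317], [-0.2355, -0.0963, 0.9671, -0.3879], [0.0, 0.0, 0.0, 1.0]]}
```

View pics/top0.png

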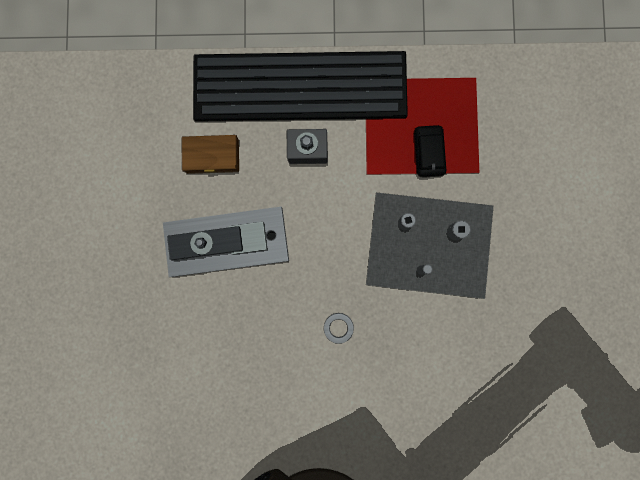

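View pics/scene0.png

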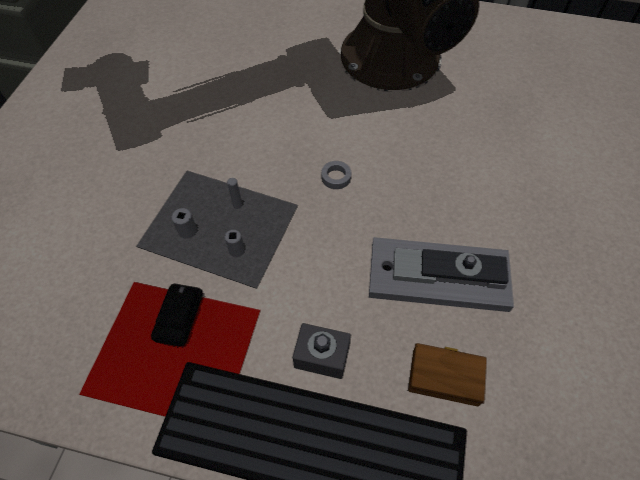

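The top view shows the pin top at (427,269), small socket at (408,220), large at (461,230), bore at (271,235), clamp nut at (201,243) and the spare nut at (307,142). Next I'll refine these positions from both views and compare the nuts.

```bash
python3 - <<'E'
from h import *
t=cv2.imread('pics/top0.png'); s=cv2.imread('pics/scene0.png')
pt=viewer.camera_params('top'); ps=viewer.camera_params('scene')
def c(im,u,v,r=20,k=13): return cv2.resize(im[v-r:v+r,u-r:u+r],None,fx=260/(2*r),fy=260/(2*r),interpolation=cv2.INTER_CUBIC)
row=lambda L: np.hstack([c(*a) for a in L])
cv2.imwrite('pics/crop.png',np.vstack([row([(t,201,243),(t,307,142),(t,271,235)]),row([(s,469,264),(s,322,342),(t,427,269)])]))
for n,u,v,z in [('bore',271,235,.022),('nut',201,243,.073-.003),('pin',427,269,.079),('small',408,220,.054),('large',461,230,.054)]:
    print(n,onz(pt,u,v,z).round(4))
for n,u,v,z in [('bore',387,266,.022),('nut',469,259,.07),('pin',233,181,.079),('small',233,236,.054),('large',182,216,.054)]:
    print('s',n,onz(ps,u,v,z).round(4))
# mat corners
hsv=cv2.cvtColor(t,cv2.COLOR_BGR2HSV); 
g=cv2.cvtColor(t,cv2.COLOR_BGR2GRAY)
m=((g<95)&(g>45)&(hsv[...,1]<40)).astype(np.uint8); m[:180]=0;m[310:]=0;m[:,:350]=0;m[:,510:]=0
cs,_=cv2.findContours(m,0,2); k=max(cs,key=cv2.contourArea); r=cv2.minAreaRect(k); b=cv2.boxPoints(r)
P=np.array([onz(pt,*q,.004) for q in b]); print('mat',P.round(4).tolist(),P.mean(0), np.linalg.norm(P[1]-P[0]),np.linalg.norm(P[2]-P[1]))
E
```

```text
bore [0.5759 0.0892 0.022 ]
nut [0.5583 0.2168 0.07  ]
pin [ 0.5036 -0.209   0.079 ]
small [ 0.5988 -0.1795  0.054 ]
large [ 0.5781 -0.2808  0.054 ]
s bore [0.5773 0.0905 0.022 ]
s nut [0.5602 0.2189 0.07  ]
s pin [ 0.5031 -0.2071  0.079 ]
s small [ 0.5995 -0.1782  0.054 ]
s large [ 0.5808 -0.2791  0.054 ]
mat [[0.4726, -0.0968, 0.004], [0.6627, -0.1214, 0.004], [0.6321, -0.3629, 0.004], [0.4433, -0.3352, 0.004]] [ 0.55271026 -0.22906501  0.004     ] 0.191670048696429 0.2434311186048859
```

View pics/crop.png

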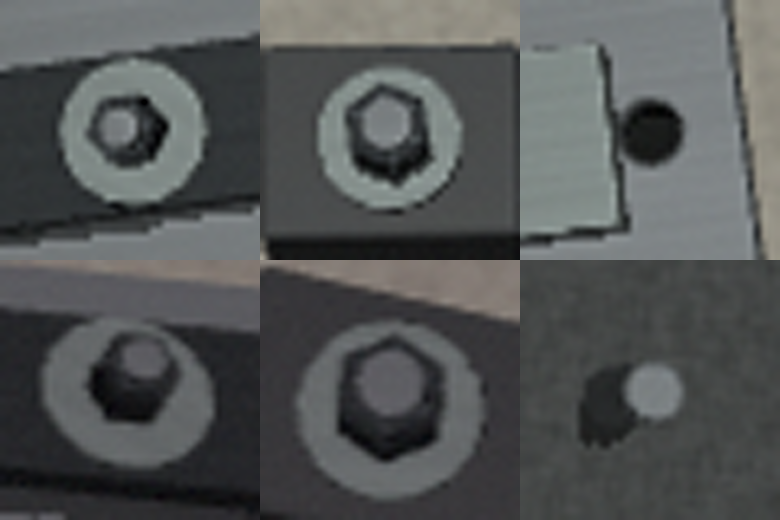

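The crops show the clamp nut (left column) is clearly smaller against its 44 mm washer than the spare, so the small socket should fit; seating depth will confirm it. I'll move over the mat for a close view.

```bash
cat >> h.py <<'E'
from scipy.spatial.transform import Rotation as Ro
def pose():
    s=sensors.get_obs(); return s['tool_pos'],Ro.from_euler('xyz',s['orientation'],degrees=True)
def delta(target,yaw):
    p,R=pose(); T=Ro.from_euler('xyz',[180,0,yaw],degrees=True)
    print('shift',R.inv().apply(np.array(target)-p).round(4).tolist(),'turn',(R.inv()*T).as_rotvec(degrees=True).round(2).tolist())
E
python3 - <<'E'
from h import *
p,R=pose(); c=viewer.camera_params('wrist'); o,d=ray(c,c['cx'],c['cy']); print(R.inv().apply(o-p),R.inv().apply(d))
delta([.48,-.22,.226],180)
E
```

```text
[ 0.06761851 -0.00125742 -0.15699901] [-2.54525712e-01 -4.87282468e-04  9.67065884e-01]
shift [-0.3623, 0.2906, 0.0002] turn [0.07, -0.02, 22.04]
```

```bash
python3 -m pendant '[[0.3,[-0.181,0.145,0],[0,0,11]],[0.3,[-0.362,0.291,0],[0,0,22]],[0.3,[-0.362,0.291,0],[0,0,22]],[0.3,[-0.362,0.291,0],[0,0,22]],[0.3,[-0.362,0.291,0],[0,0,22]],[0.3,[-0.362,0.291,0],[0,0,22]],[0.3,[-0.362,0.291,0],[0,0,22]],[0.3,[-0.362,0.291,0],[0,0,22]],[0.3,[-0.362,0.291,0],[0,0,22]],[0.3,[-0.362,0.291,0],[0,0,22]]]'; python3 - <<'E'
from h import *
p,R=pose();print(p,R.as_euler('xyz',degrees=True));delta([.48,-.22,.226],180)
E
```

```text
clock: 0.98
tool_pos: [0.4546, -0.2638, 0.2267]
orientation: [180.0, 0.0, -180.0]
force: [0.4, -1.1, -0.2]
opening: 0.057
gripper_force: 0.0
[ 0.45458186 -0.26380201  0.22668718] [ 1.79998247e+02  1.56188550e-02 -1.79953456e+02]
shift [-0.0255, 0.0438, 0.0007] turn [0.0, 0.02, 0.05]
```

```bash
python3 -m pendant '[[0.3,[-0.025,0.044,0],[0,0,0]],[0.3,[-0.025,0.044,0],[0,0,0]],[0.3,[-0.025,0.044,0],[0,0,0]]]'; python3 - <<'E'
from h import *
im,c=snap('wrist','w1.png'); p,R=pose(); print(p)
for n,P in dict(pin=[.5033,-.208,.079],small=[.599,-.179,.054],large=[.579,-.280,.054]).items(): print(n,proj(c,np.array(P)))
E
```

```text
clock: 1.23
tool_pos: [0.4804, -0.2193, 0.2265]
orientation: [180.0, 0.0, -179.7]
force: [0.1, -0.5, -0.5]
opening: 0.0573
gripper_force: 0.0
[ 0.47957437 -0.2205294   0.22639487]
pin [332.10474891 253.22604777]
small [357.53140963 334.2784692 ]
large [260.33275401 316.33447287]
```

View pics/w1.png

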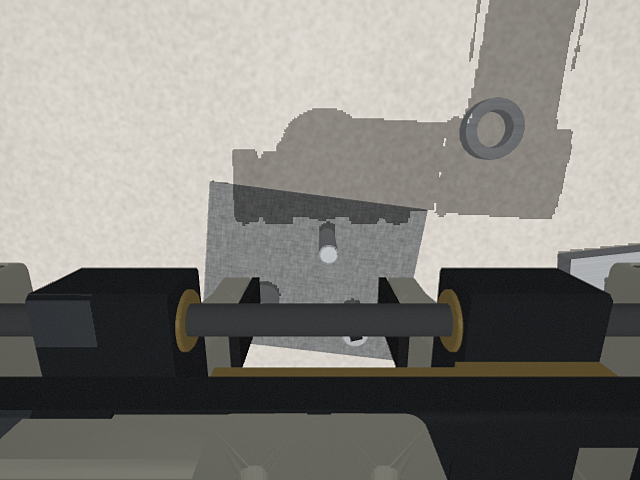

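The wrist view shows the pin top at about (328,255), close to the prediction of (332,253); the sockets are hidden by the fingers. I'll refine the pin.

```bash
python3 - <<'E'
from h import *
im=cv2.imread('pics/w1.png'); c=viewer.camera_params('wrist')
g=cv2.cvtColor(im,cv2.COLOR_BGR2GRAY)[235:272,310:348]; print(g[::3,::3])
m=(g>140).astype(np.uint8); n,l,s,ct=cv2.connectedComponentsWithStats(m); i=1+s[1:,4].argmax(); print(s[i],ct[i])
u,v=ct[i]+[310,235]; P=onz(c,u,v,.079); print(P)
delta([P[0],P[1],.150],180); delta([P[0],P[1],.045],180)
E
```

```text
[[130 140 128  89  91  91  90  89  79 135 132 135 139]
 [133 138 132  90  87  90  93  89  84 140 145 127 130]
 [125 135 129  88  88  89  88  91  89 138 133 128 131]
 [137 138 127  87  86  85  77  82  87 132 131 136 121]
 [127 129 127  87 147 168 197 185 156 117 131 137 127]
 [137 137 128  93 196 195 195 192 200 133 129 121 133]
 [126 140 118 150 194 194 191 195 193 116 128 119 138]
 [126 139 123 150 197 190 193 192 192 162 133 126 130]
 [138 132 126 123 193 194 192 190 203 130 137 131 130]
 [130 134 128 124 129 132 188 167 126 140 130 128 121]
 [138 129 120 129 127 123 130 133 128 134 123 131 127]
 [137 123 123 135 126 133 137 137 127 135 135 134 128]
 [123 121 125 129 128 133 145 139 141 135 129 132 129]]
[  9  10  19  19 272] [18.00367647 19.18014706]
[ 0.50332333 -0.21299699  0.079     ]
shift [-0.0238, 0.0074, 0.0764] turn [0.01, -0.02, 0.21]
shift [-0.0238, 0.0074, 0.1814] turn [0.01, -0.02, 0.21]
```

```bash
python3 -m pendant '[[0.3,[-0.024,0.009,0.02],[0,0,0]],[0.3,[-0.024,0.009,0.06],[0,0,0]],[0.3,[-0.024,0.009,0.1],[0,0,0]],[0.3,[-0.024,0.009,0.14],[0,0,0]],[0.3,[-0.024,0.009,0.17],[0,0,0]],[0.3,[-0.024,0.009,0.181],[0,0,0]],[-1,[-0.024,0.009,0.181],[0,0,0]],[-1,[-0.024,0.009,0.181],[0,0,0]],[-1,[-0.024,0.009,0.181],[0,0,0]],[-1,[-0.024,0.009,0.181],[0,0,0]]]'; python3 -m pendant '[[-1,[0,0,0],[0,0,0]],[-1,[0,0,0],[0,0,0]],[-1,[0,0,0],[0,0,0]]]'
```

```text
clock: 2.12
tool_pos: [0.504, -0.2133, 0.0471]
orientation: [-180.0, 0.2, -180.0]
force: [0.8, 0.3, 0.3]
opening: 0.0357
gripper_force: 0.0
clock: 2.37
tool_pos: [0.5036, -0.2128, 0.0464]
orientation: [-180.0, 0.1, -179.9]
force: [-1.3, -1.7, 4.6]
opening: 0.0174
gripper_force: 30.0
```

```bash
python3 -m pendant '[[-1,[0,0,-0.03],[0,0,0]],[-1,[0,0,-0.07],[0,0,0]],[-1,[0,0,-0.11],[0,0,0]],[-1,[-0.016,0.037,-0.14],[0,0,0]],[-1,[-0.032,0.073,-0.154],[0,0,0]],[-1,[-0.048,0.11,-0.154],[0,0,0]],[-1,[-0.064,0.147,-0.154],[0,0,0]],[-1,[-0.08,0.184,-0.154],[0,0,0]],[-1,[-0.096,0.221,-0.154],[0,0,0]],[-1,[-0.112,0.258,-0.154],[0,0,0]]]'; python3 -m pendant '[[-1,[-0.016,0.037,0],[0,0,0]],[-1,[-0.032,0.074,0],[0,0,0]],[-1,[-0.044,0.105,0],[0,0,0]],[-1,[-0.044,0.105,0],[0,0,0]],[-1,[-0.044,0.105,0],[0,0,0]]]'; python3 - <<'E'
from h import *
im,c=snap('wrist','w2.png'); p,R=pose(); print(p)
for n,P in dict(bore=[.5766,.0898,.022],nut=[.559,.218,.07]).items(): print(n,proj(c,np.array(P)))
E
```

```text
clock: 3.2
tool_pos: [0.6146, 0.0465, 0.2]
orientation: [180.0, 0.0, -179.9]
force: [0.6, -1.2, -1.9]
opening: 0.0173
gripper_force: 30.0
clock: 3.62
tool_pos: [0.6582, 0.1513, 0.1985]
orientation: [-180.0, -0.1, -179.8]
force: [0.4, 0.3, -0.2]
opening: 0.0175
gripper_force: 30.0
[0.65790257 0.15005263 0.19887173]
bore [252.83571919 134.18680919]
nut [407.52091414 107.95475908]
```

View pics/w2.png

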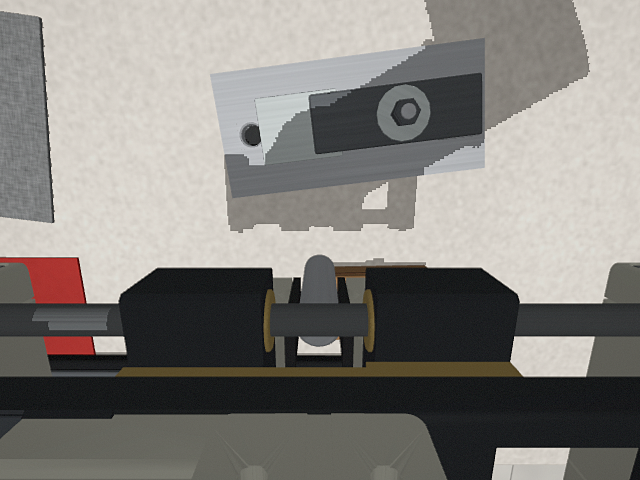

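The bore is at about (252,135), the nut at (406,111), and the held pin's foot at about (319,262). I'll magnify for precise centres.

```bash
python3 - <<'E'
from h import *
t=cv2.imread('pics/w2.png')
def c(im,u,v,r): return cv2.resize(im[v-r:v+r,u-r:u+r],(390,390),interpolation=cv2.INTER_CUBIC)
cv2.imwrite('pics/crop2.png',np.hstack([c(t,252,135,20),c(t,404,111,30)]))
p=viewer.camera_params('wrist')
print('foot pred',proj(p,np.array([.658,.150,.158])))
for z,v in ((.158,254),(.158,254)): pass
g=cv2.cvtColor(t,cv2.COLOR_BGR2GRAY)
for v in (258,262,266,270,276): print(v,g[v,296:344].tolist())
# washer ellipse
m=((g>118)).astype(np.uint8)
hsv=cv2.cvtColor(t,cv2.COLOR_BGR2HSV)
m=(g[80:145,370:440]>90).astype(np.uint8)
cs,h=cv2.findContours(m,cv2.RETR_CCOMP,2)
for k in cs:
    if len(k)>20: e=cv2.fitEllipse(k); print('ell',np.round(e[0],1)+[370,80],e[1],onz(p,e[0][0]+370,e[0][1]+80,.053))
d=(g[110:160,225:265]<75).astype(np.uint8); n,l,s,ct=cv2.connectedComponentsWithStats(d); i=1+s[1:,4].argmax(); print(s[i],ct[i]+[225,110])
print(g[118:152:2,236:270:2])
E
```

```text
foot pred [320.29448454 267.32999166]
258 [209, 210, 211, 212, 210, 209, 211, 212, 212, 212, 214, 220, 209, 135, 79, 80, 85, 88, 91, 91, 91, 91, 90, 92, 91, 88, 90, 92, 88, 88, 84, 82, 82, 139, 218, 218, 216, 216, 215, 214, 214, 214, 211, 209, 210, 210, 211, 213]
262 [214, 213, 212, 212, 212, 211, 212, 214, 221, 232, 137, 76, 85, 88, 91, 86, 90, 91, 91, 91, 91, 92, 90, 91, 90, 91, 89, 89, 90, 90, 89, 90, 89, 90, 87, 79, 94, 148, 149, 147, 147, 151, 151, 150, 150, 147, 146, 148]
266 [212, 211, 213, 214, 211, 211, 211, 218, 203, 109, 79, 87, 89, 90, 90, 91, 89, 89, 89, 91, 92, 90, 91, 91, 92, 88, 90, 89, 89, 88, 88, 87, 92, 91, 92, 90, 86, 85, 96, 91, 90, 89, 87, 89, 88, 88, 88, 90]
270 [207, 209, 210, 210, 212, 213, 215, 226, 129, 75, 84, 87, 87, 87, 89, 89, 89, 90, 94, 91, 91, 92, 87, 87, 89, 91, 88, 87, 91, 90, 87, 88, 89, 90, 92, 90, 88, 88, 80, 63, 60, 59, 61, 63, 62, 61, 61, 61]
276 [231, 234, 237, 237, 232, 226, 232, 154, 86, 85, 89, 87, 86, 87, 88, 89, 91, 89, 89, 91, 89, 92, 89, 90, 89, 87, 91, 88, 89, 91, 89, 89, 89, 89, 91, 87, 90, 88, 89, 81, 83, 87, 91, 94, 96, 94, 97, 96]
[... 839 characters left out ...]
155  91  89  46  55  55  52  52  57  46 209 203 203 202 203]
 [193 197 160  85  77  50  52  51  51  54  54  50 205 205 203 204 205]
 [188 191 152  85  73  53  53  53  54  52  53  48 151 208 202 203 203]
 [189 192 156  91  89  53  53  53  54  52  52  53  72 206 201 201 202]
 [190 191 196 146  81  29  55  56  56  57  51  51  31 208 204 205 203]
 [187 189 194 167 121  84  16  50  54  53  53  47 141 209 202 203 202]
 [188 188 190 195 154 135  81  42  12  19   2 145 199 207 205 206 207]
 [192 193 196 196 196 185 147 151 152 151 149 195 200 192 206 205 203]
 [190 190 189 191 192 193 197 193 196 191 191 190 189 187 204 202 205]
 [191 192 191 190 189 190 188 186 186 184 184 183 185 163 202 205 222]]
```

View pics/crop2.png

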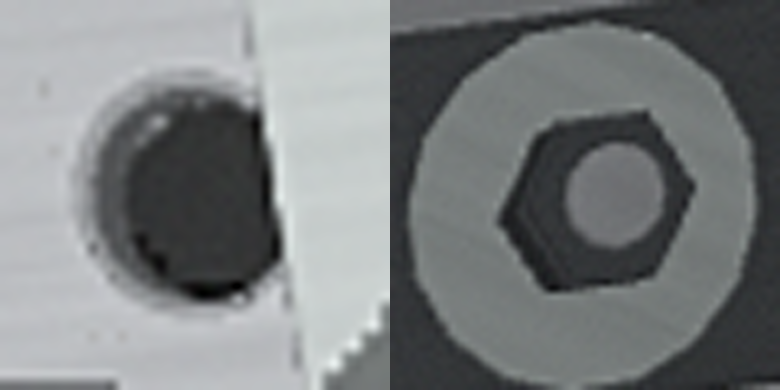

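```bash
python3 - <<'E'
from h import *
p=viewer.camera_params('wrist')
b=onz(p,251.4,134.4,.022); n=onz(p,403.1,112.4,.053); d=n-b; print(b,n,np.hypot(*d[:2]),np.degrees(np.arctan2(-d[0],d[1])))
delta([b[0],b[1]+.0007,.085],180)
E
```

```text
[0.57638379 0.08719725 0.022     ] [0.56022331 0.21752787 0.053     ] 0.13132872049843727 7.068372198906236
shift [0.0815, -0.0619, 0.114] turn [-0.03, -0.07, 0.13]
```

```bash
python3 -m pendant '[[-1,[0.03,-0.022,0],[0,0,0]],[-1,[0.06,-0.045,0],[0,0,0]],[-1,[0.0815,-0.062,0.03],[0,0,0]],[-1,[0.0815,-0.062,0.06],[0,0,0]],[-1,[0.0815,-0.062,0.09],[0,0,0]],[-1,[0.0815,-0.062,0.105],[0,0,0]],[-1,[0.0815,-0.062,0.113],[0,0,0]],[-1,[0.0815,-0.062,0.113],[0,0,0]],[-1,[0.0815,-0.062,0.113],[0,0,0]]]'; python3 - <<'E'
from h import *
delta([.5764,.0879,.085],180)
im,c=snap('scene','s1.png'); im2,c2=snap('top','t1.png')
u,v=proj(c,np.array([.5764,.0879,.03])).astype(int);a=cv2.resize(im[v-30:v+30,u-30:u+30],(390,390),interpolation=2)
u,v=proj(c2,np.array([.5764,.0879,.03])).astype(int);b=cv2.resize(im2[v-30:v+30,u-30:u+30],(390,390),interpolation=2)
cv2.imwrite('pics/crop3.png',np.hstack([a,b])[:,:,::-1])
E
```

```text
clock: 4.42
tool_pos: [0.5772, 0.0868, 0.0873]
orientation: [-180.0, 0.0, -180.0]
force: [0.7, -0.2, -1.7]
opening: 0.0175
gripper_force: 30.0
shift [0.0008, 0.0011, 0.0023] turn [-0.01, 0.03, 0.02]
```

View pics/crop3.png

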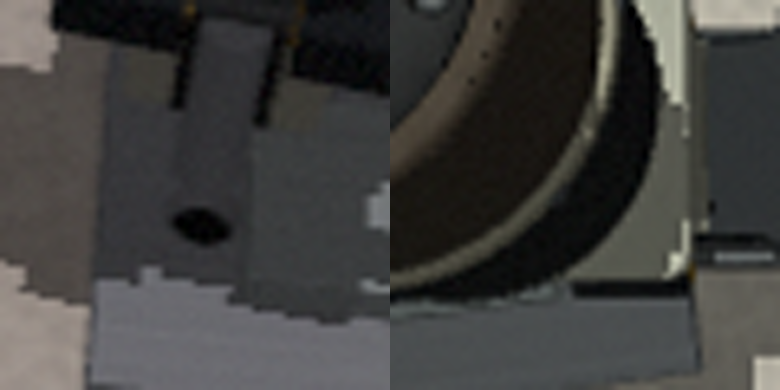

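The scene crop shows the pin foot just above the bore, in line to within about 1 mm. I'll lower it and check the force.

```bash
python3 -m pendant '[[-1,[0.0006,0.0005,0.008],[0,0,0]],[-1,[0.0006,0.0005,0.016],[0,0,0]],[-1,[0.0006,0.0005,0.02],[0,0,0]],[-1,[0.0006,0.0005,0.023],[0,0,0]],[-1,[0.0006,0.0005,0.026],[0,0,0]],[-1,[0.0006,0.0005,0.026],[0,0,0]]]'
```

```text
clock: 5.02
tool_pos: [0.5761, 0.088, 0.0598]
orientation: [-180.0, -0.0, -180.0]
force: [0.2, 1.7, -2.5]
opening: 0.0175
gripper_force: 30.0
```

```bash
python3 -m pendant '[[-1,[0,0,0.004],[0,0,0]],[-1,[0,0,0.007],[0,0,0]],[-1,[0,0,0.01],[0,0,0]],[-1,[0,0,0.0115],[0,0,0]],[-1,[0,0,0.0115],[0,0,0]]]'
```

```text
clock: 5.43
tool_pos: [0.5762, 0.088, 0.0486]
orientation: [180.0, -0.0, -180.0]
force: [-0.3, 2.5, -2.6]
opening: 0.0174
gripper_force: 30.0
```

```bash
python3 -m pendant '[[-0.1,[0,0,0],[0,0,0]],[-0.1,[0,0,0],[0,0,0]],[-0.1,[0,0,0],[0,0,0]],[-0.1,[0,0,0],[0,0,0]],[-0.1,[0,0,-0.03],[0,0,0]],[-0.1,[0,0,-0.07],[0,0,0]],[-0.1,[0,0,-0.11],[0,0,0]],[-0.1,[0,0,-0.15],[0,0,0]],[-0.1,[-0.04,0,-0.15],[0,0,0]],[0.1,[-0.08,0,-0.15],[0,0,0]]]'; python3 - <<'E'
from h import *
im,c=snap('wrist','w3.png'); p,R=pose(); print(p,proj(c,np.array([.5764,.088,.081])))
im2,c2=snap('top','t2.png')
u,v=proj(c,np.array([.5764,.088,.05])).astype(int);v=max(v,40);a=cv2.resize(im[v-40:v+40,u-40:u+40],(390,390),interpolation=2)
u,v=proj(c2,np.array([.5764,.0879,.05])).astype(int);b=cv2.resize(im2[v-30:v+30,u-30:u+30],(390,390),interpolation=2)
cv2.imwrite('pics/crop4.png',np.hstack([a,b])[:,:,::-1])
delta([.68,-.18,.2],180)
E
```

```text
clock: 6.27
tool_pos: [0.6583, 0.0885, 0.2055]
orientation: [179.8, 0.5, -179.9]
force: [0.2, 0.9, -0.3]
opening: 0.0428
gripper_force: 0.0
[0.66422414 0.08796977 0.20038641] [319.22423217 129.13141826]
shift [-0.0197, -0.2677, -0.0017] turn [-0.03, 0.05, 0.0]
```

View pics/crop4.png

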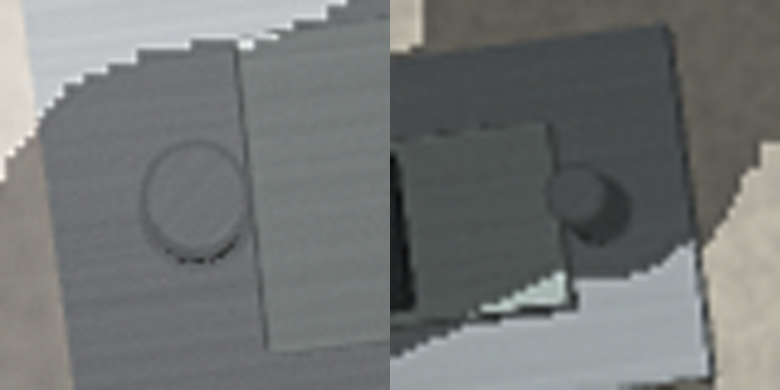

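The pin stands upright, centred in the bore. Next I'll look at the sockets.

```bash
python3 -m pendant '[[0.1,[-0.01,-0.04,0],[0,0,0]],[0.1,[-0.02,-0.08,0],[0,0,0]],[0.1,[-0.02,-0.12,0],[0,0,0]],[0.1,[-0.02,-0.16,0],[0,0,0]],[0.1,[-0.02,-0.2,0],[0,0,0]],[0.1,[-0.02,-0.24,0],[0,0,0]],[0.1,[-0.02,-0.28,0],[0,0,0]],[0.1,[-0.02,-0.298,0],[0,0,0]],[0.1,[-0.02,-0.298,0],[0,0,0]],[0.1,[-0.02,-0.298,0],[0,0,0]]]'; python3 - <<'E'
from h import *
im,c=snap('wrist','w4.png'); p,R=pose(); print(p)
im=im[:,:,::-1]; P=[]
for s in ([.599,-.179,.054],[.579,-.280,.054]):
    u,v=proj(c,np.array(s)).astype(int); print(u,v)
    q=im[v-30:v+30,u-30:u+30]; P.append(cv2.resize(q,(390,390),interpolation=2))
    g=cv2.cvtColor(q,cv2.COLOR_BGR2GRAY); m=(g<60).astype(np.uint8); cs,_=cv2.findContours(m,0,2); 
    for k in sorted(cs,key=cv2.contourArea)[-2:]: 
        r=cv2.minAreaRect(k); ctr=np.array(r[0])+[u-30,v-30]
        b=np.array([onz(c,*(w+[u-30,v-30]),.054) for w in cv2.boxPoints(r)])
        print(ctr,r[1:],onz(c,*ctr,.054),np.linalg.norm(b[1]-b[0]),np.linalg.norm(b[2]-b[1]),'yaw',np.degrees(np.arctan2(*(b[1]-b[0])[[1,0]]))%90)
cv2.imwrite('pics/crop5.png',np.hstack(P))
E
```

```text
clock: 7.2
tool_pos: [0.6759, -0.2118, 0.1985]
orientation: [180.0, -0.1, 179.9]
force: [-0.3, -0.5, 0.7]
opening: 0.0482
gripper_force: 0.0
[ 0.67617493 -0.21062725  0.19875927]
359 138
[361. 122.] ((0.0, 0.0), 0.0) [ 0.58606478 -0.17811846  0.054     ] 0.0 0.0 yaw 0.0
[356.08823776 139.85294342] ((15.279744148254395, 14.794672966003418), 75.96376037597656) [ 0.60007426 -0.181772    0.054     ] 0.012084521705031865 0.012246518698962004 yaw 13.433404230282875
235 113
[259. 104.] ((0.0, 0.0), 0.0) [ 0.57216964 -0.26093435  0.054     ] 0.0 0.0 yaw 0.0
[232.5 116.5] ((15.0, 15.0), 90.0) [ 0.58167915 -0.28295825  0.054     ] 0.012163483503364629 0.01156368927608124 yaw 89.92422308997995
```

View pics/crop5.png

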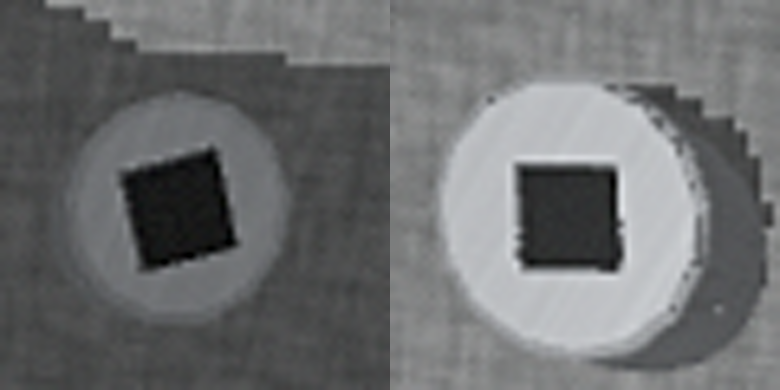

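Small socket: top centre (356,140), square yaw about 13°. Large socket: (232,116). The nut's corners lie at about 97.5° yaw, so the socket must turn +24.5°. Now I'll pick the small one.

```bash
python3 -m pendant '[[0.3,[0.038,0.015,0.0],[0,0,0]],[0.3,[0.076,0.0295,0.0],[0,0,0]],[0.3,[0.076,0.0295,0.04],[0,0,0]],[0.3,[0.076,0.0295,0.08],[0,0,0]],[0.3,[0.076,0.0295,0.12],[0,0,0]],[0.3,[0.076,0.0295,0.15],[0,0,0]],[0.3,[0.076,0.0295,0.17],[0,0,0]],[0.3,[0.076,0.0295,0.182],[0,0,0]],[0.3,[0.076,0.0295,0.182],[0,0,0]],[0.3,[0.076,0.0295,0.182],[0,0,0]]]'; python3 -m pendant '[[-1,[0,0,0],[0,0,0]],[-1,[0,0,0],[0,0,0]],[-1,[0,0,0],[0,0,0]],[-1,[0,0,0],[0,0,0]],[-1,[0,0,0],[0,0,0]]]'
```

```text
clock: 8.08
tool_pos: [0.601, -0.18, 0.0174]
orientation: [-180.0, -0.0, -179.9]
force: [0.4, -0.7, 0.4]
opening: 0.0569
gripper_force: 0.0
clock: 8.5
tool_pos: [0.601, -0.1807, 0.0179]
orientation: [180.0, 0.1, -180.0]
force: [-0.6, -0.6, 0.3]
opening: 0.0293
gripper_force: 0.3
```

```bash
python3 -m pendant '[[-1,[0,0,0],[0,0,0]],[-1,[0,0,-0.03],[0,0,0]],[-1,[0,0,-0.07],[0,0,0]],[-1,[0,0.01,-0.11],[0,0,0]],[-1,[0.005,0.04,-0.14],[0,0,-4]],[-1,[0.01,0.08,-0.15],[0,0,-8]],[-1,[0.014,0.12,-0.15],[0,0,-12]],[-1,[0.018,0.16,-0.15],[0,0,-16]],[-1,[0.022,0.2,-0.15],[0,0,-20]],[-1,[0.026,0.24,-0.15],[0,0,-24.5]]]'; python3 - <<'E'
from h import *
delta([.5603,.2187,.167],-155.5)
E
```

```text
clock: 9.33
tool_pos: [0.5735, 0.061, 0.1673]
orientation: [180.0, 0.0, -155.3]
force: [0.5, 1.0, -0.3]
opening: 0.028
gripper_force: 30.0
shift [-0.0539, 0.1488, 0.0003] turn [0.01, 0.02, 0.21]
```

```bash
python3 -m pendant '[[-1,[-0.013,0.037,0],[0,0,0]],[-1,[-0.027,0.074,0],[0,0,0]],[-1,[-0.04,0.112,0],[0,0,0]],[-1,[-0.054,0.149,0],[0,0,0]],[-1,[-0.054,0.149,0.03],[0,0,0]],[-1,[-0.054,0.149,0.05],[0,0,0]],[-1,[-0.054,0.149,0.06],[0,0,0]],[-1,[-0.054,0.149,0.06],[0,0,0]],[-1,[-0.054,0.149,0.06],[0,0,0]]]'; python3 - <<'E'
from h import *
for i in range(2):
    im,c=snap('scene','s2.png'); print(pose()[0])
delta([.5603,.2187,.107],-155.5)
im2,c2=snap('wrist','w5.png')
u,v=proj(c,np.array([.5603,.2187,.075])).astype(int);a=cv2.resize(im[v-35:v+35,u-35:u+35],(390,390),interpolation=2)
b=cv2.resize(im2[170:380,220:430],(390,390),interpolation=2)
cv2.imwrite('pics/crop6.png',np.hstack([a,b])[:,:,::-1])
E
```

```text
clock: 10.08
tool_pos: [0.5617, 0.2168, 0.1071]
orientation: [-180.0, -0.1, -155.5]
force: [0.8, -0.1, -0.4]
opening: 0.0283
gripper_force: 30.0
[0.56228256 0.21707166 0.1080336 ]
[0.56252196 0.21721695 0.10846999]
shift [0.0014, 0.0023, 0.0015] turn [0.01, 0.11, 0.02]
```

View pics/crop6.png

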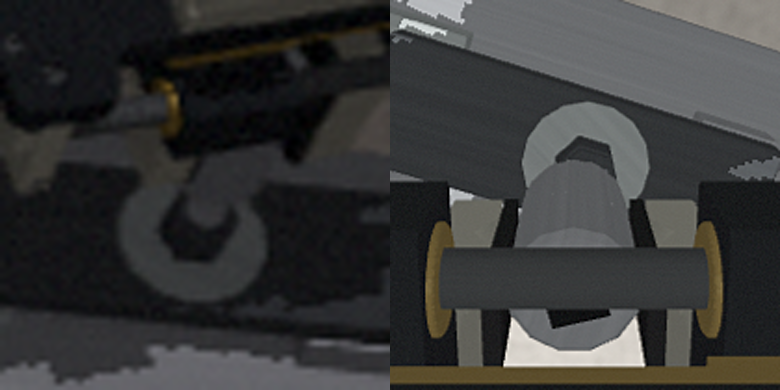

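The scene crop shows the socket hovering over the nut. In the wrist crop the washer centre sits slightly right (+tool y) of the socket axis, so I'll quantify that.

```bash
python3 - <<'E'
from h import *
im=cv2.imread('pics/w5.png'); c=viewer.camera_params('wrist'); p,R=pose()
g=cv2.GaussianBlur(cv2.cvtColor(im,cv2.COLOR_BGR2GRAY),(3,3),0)
for v in range(222,272,6): print(v,g[v,286:366:2].tolist())
for n,P in dict(washer=[.5598,.2187,.053]).items(): print(n,proj(c,np.array(P)))
foot=p+R.apply([0,0,.0139]); print('foot c',proj(c,foot))
m=(cv2.inRange(g,105,175))[222:280,285:360]
cs,_=cv2.findContours(m,0,1); k=max(cs,key=cv2.contourArea)[:,0]+[285,222]
k=k[(k[:,1]<262)]
h=np.array([q for q in k if q[1]<250 or True]); print(h[cv2.convexHull(h.astype(np.int32),returnPoints=False)[:,0]].tolist())
E
```

```text
222 [53, 53, 53, 53, 53, 52, 53, 53, 51, 51, 51, 52, 51, 52, 52, 52, 53, 53, 52, 52, 49, 50, 50, 48, 46, 44, 43, 48, 62, 75, 98, 106, 111, 110, 109, 109, 109, 109, 110, 109]
228 [53, 52, 52, 51, 51, 52, 53, 53, 53, 53, 51, 53, 75, 112, 121, 122, 122, 120, 119, 121, 123, 124, 122, 121, 119, 116, 111, 94, 59, 50, 50, 51, 50, 49, 44, 42, 44, 50, 69, 87]
234 [51, 51, 53, 54, 54, 53, 52, 59, 108, 118, 118, 120, 121, 120, 119, 119, 119, 120, 121, 121, 120, 119, 121, 123, 123, 122, 119, 116, 117, 119, 120, 101, 61, 50, 52, 53, 53, 53, 52, 51]
240 [51, 52, 51, 50, 48, 68, 118, 121, 120, 120, 119, 118, 117, 118, 120, 121, 120, 119, 119, 119, 121, 121, 120, 119, 119, 121, 123, 123, 121, 118, 117, 117, 118, 119, 70, 50, 51, 51, 51, 52]
246 [54, 54, 54, 56, 108, 119, 121, 119, 119, 120, 121, 119, 119, 119, 119, 113, 65, 41, 41, 42, 42, 43, 55, 75, 97, 114, 120, 119, 121, 123, 122, 120, 118, 117, 118, 108, 57, 52, 53, 52]
252 [52, 52, 49, 96, 118, 117, 118, 116, 119, 120, 119, 121, 94, 46, 39, 46, 49, 49, 51, 51, 49, 48, 48, 49, 48, 48, 57, 121, 119, 118, 119, 122, 122, 121, 119, 119, 92, 52, 52, 52]
258 [53, 51, 62, 122, 120, 119, 117, 117, 118, 118, 112, 95, 82, 87, 91, 91, 90, 91, 91, 89, 88, 87, 76, 59, 51, 51, 50, 86, 123, 121, 121, 118, 118, 120, 122, 123, 116, 57, 49, 50]
264 [52, 52, 48, 93, 123, 122, 118, 96, 87, 89, 89, 89, 90, 91, 92, 90, 90, 89, 90, 90, 91, 90, 91, 91, 88, 89, 74, 55, 106, 119, 119, 122, 120, 119, 118, 120, 88, 51, 51, 52]
270 [54, 53, 52, 56, 100, 88, 87, 87, 90, 90, 89, 88, 90, 92, 92, 90, 90, 90, 91, 90, 90, 90, 90, 91, 88, 88, 90, 89, 92, 117, 120, 119, 120, 121, 124, 97, 51, 51, 52, 53]
washer [324.68396828 257.3968885 ]
foot c [321.25664294 284.7320572 ]
[[327, 225], [339, 228], [345, 232], [349, 235], [350, 236], [352, 239], [355, 244], [356, 246], [357, 249], [358, 255], [358, 261], [292, 261], [292, 254], [294, 246], [296, 242], [302, 234], [312, 228], [314, 227], [325, 225]]
```

```bash
python3 - <<'E'
from h import *
c=viewer.camera_params('wrist'); p,R=pose()
n=onz(c,325,258.3,.053); f=onz(c,319,284.7,p[2]-.0139); print(p,n,f,R.inv().apply(n-f))
E
```

```text
[0.56256883 0.21726028 0.10859672] [0.56026226 0.21913515 0.053     ] [0.5630702  0.21619861 0.09469672] [0.00143447 0.00382479 0.04169458]
```

```bash
python3 -m pendant '[[-1,[0.0014,0.0035,0.004],[0,0,0]],[-1,[0.0014,0.0035,0.01],[0,0,0]],[-1,[0.0014,0.0035,0.015],[0,0,0]],[-1,[0.0014,0.0035,0.019],[0,0,0]],[-1,[0.0014,0.0035,0.022],[0,0,0]],[-1,[0.0014,0.0035,0.024],[0,0,0]],[-1,[0.0014,0.0035,0.026],[0,0,0]],[-1,[0.0014,0.0035,0.028],[0,0,0]]]'; python3 - <<'E'
from h import *
s=sensors.get_obs(); print(s['tool_pos'],s['force'],s['moment'])
E
```

```text
clock: 10.9
tool_pos: [0.5593, 0.22, 0.0798]
orientation: [-180.0, 0.0, -155.4]
force: [1.9, 1.4, -0.2]
opening: 0.0286
gripper_force: 30.0
[0.5592947  0.22002101 0.07980555] [ 1.93321547  1.3560436  -0.20483309] [ 0.47779083 -0.66057688  0.01698198]
```

```bash
python3 -m pendant '[[-1,[0,0,0.003],[0,0,0]],[-1,[0,0,0.006],[0,0,0]],[-1,[0,0,0.008],[0,0,0]],[-1,[0,0,0.008],[0,0,0]]]'
```

```text
clock: 11.23
tool_pos: [0.5602, 0.2206, 0.0714]
orientation: [180.0, 0.2, -155.4]
force: [5.0, 1.2, -0.2]
opening: 0.0282
gripper_force: 30.0
```

```bash
python3 -m pendant '[[-1,[-0.0004,-0.0003,0.002],[0,0,0]],[-1,[-0.0004,-0.0003,0.0035],[0,0,0]],[-1,[-0.0004,-0.0003,0.0045],[0,0,0]],[-1,[-0.0004,-0.0003,0.0052],[0,0,0]],[-1,[-0.0004,-0.0003,0.0052],[0,0,0]]]'
```

```text
clock: 11.65
tool_pos: [0.5605, 0.2205, 0.0668]
orientation: [180.0, 0.2, -155.4]
force: [4.1, 1.3, 4.6]
opening: 0.0287
gripper_force: 30.0
```

```bash
python3 -m pendant '[[-1,[0,0,0.0003],[0,0,0]],[-1,[0,0,0.0003],[0,0,0]],[-1,[0,0,0.0003],[0,0,0]],[-1,[0,0,0.0003],[0,0,0]],[-1,[0,0,0.0003],[0,0,0]]]'; python3 - <<'E'
from h import *
im,c=snap('top','t3.png'); a=cv2.imread('pics/t2.png'); b=cv2.imread('pics/t3.png')
for n,P in dict(pin=[.5764,.088,.081],large=[.5808,-.2815,.054]).items():
    u,v=proj(c,np.array(P)).astype(int); print(n,np.abs(a[v-10:v+10,u-10:u+10].astype(int)-b[v-10:v+10,u-10:u+10]).mean(), b[v-10:v+10,u-10:u+10].mean())
E
```

```text
clock: 12.07
tool_pos: [0.5606, 0.2205, 0.0668]
orientation: [180.0, 0.2, -155.4]
force: [3.5, 1.9, 7.6]
opening: 0.0281
gripper_force: 30.0
pin 55.373333333333335 126.42166666666667
large 10.530833333333334 95.55833333333334
```

```bash
python3 -c "
from plant import workorder
print(workorder.close_job())"
```

```text
the job is handed in; nothing more can be done
None
```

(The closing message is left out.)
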